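Set up the price drums

ROBOT

A 7-joint arm with a two-finger parallel gripper is mounted at the origin on a cart in front of the work surface, level with it; the furniture and walls round the work are solid. World frame = base frame: x ahead of the robot, y to its left, z up, the work surface at z = 0. Lengths are in m, angles in rad, forces in N, time in s.
With the tool pointing down it reaches from about 0.35 to 0.9 m from the base axis. Payload 8.1 kg.
Tool frame: the origin (TCP) lies at the very end of the fingers, on their centre line; the grasp point (between the pads) lies r.hold_point_z behind it (r.hold_point_z is the distance from the TCP to the grasp point, in m); z points along the fingers, y is the line along which they close (so a half turn about z gives the same grasp; the last joint's range is limited). The gripper opens to 92 mm and grips with 3 to 60 N. Pads are 19 mm wide; open, the fingers measure 130 mm over their backs; the gripper's body (75 mm by 190 mm) begins 47 mm behind the grasp point.
Start: joints at [1.167, 0.434, 0.025, 1.573, -0.012, 1.134, -0.075], TCP at [0.185, -0.597, 0.227] pointing down, gripper open.
Joint ranges: [-2.62, 2.62], [-0.44, 2.09], [-1.27, 1.32], [0.08, 2.57], [-1.32, 4.46], [0.12, 2], [-2.74, 2.74]. Speed limits (rad/s): [2.22, 2.22, 3.01, 3.01, 3.14, 3.14, 3.14].

INTERFACE

Orientations are given as a unit quaternion [w, x, y, z].
In Python, from bench import r gives the robot as it stands.
- The arm moves only by the tool move_arm, never from a script. Its argument "plan" is one flat list of numbers, 7 for each row, row after row: the shift along the world's x, y, z in units of 30 mm (1.0 is 30 mm), then the turn, a rotation vector about the world's x, y, z in units of 8 degrees (1.0 is 8 degrees), then the closure, from -1 (fully open) to 1 (shut). In form: [x, y, z, wx, wy, wz, grip, x, y, z, wx, wy, wz, grip, ...]. A call has 1 to 8 rows; each row is the pose to reach, as a shift and turn from the pose commanded when the call began; what a row does not reach only later rows make up. A row lasts 1/8 s, in which the tool goes at most 62.5 mm and 10.7 degrees, less where a joint would pass 70% of its speed; a pose out of reach is approached as far as the arm can. A call with a gripper value outside its range is refused whole. The fingers move at their own pace and stop on an object; the grip force is fixed at half the most. Time passes only in rows, so rows that repeat a pose let the fingers close. It gives the time, the measured TCP pose, the force, the opening and the grip force at its end, in the units of the state.
- r.sense(): the state, without advancing time (a new reading comes with each control period).
- r.get_image(name): name is "scene" or "top" or "wrist"; returns a dict with "image" (420x560x3 uint8, blue, green, red), "vfov" (degrees; the focal length in pixels is half the picture's height over the tangent of half this angle, whatever the lens; pixels are square), "cx", "cy" (the principal point, pixels), "world_from_camera" (4x4, takes a point from camera to world coordinates); the wrist camera has in their place "T_tool_cam" (4x4, takes a point from camera to tool coordinates, whose origin is the TCP and whose axes are the flange's). Camera axes: x right, y down, z forward; pixel columns grow to the right and rows downward; lengths in m; the calibration is good to about 2 mm. A picture is of the moment at which its call begins: read the wrist's pose just before it. There is no depth.
- r.sign_off(): hands the job in; it is judged then, once.
The state is a dict: "clock": time; "qpos": joint angles; "dq": joint speeds; "effort": joint torques, N m; "tool_pos": TCP position; "tool_rot": TCP orientation; "contact_force": force on the tool from outside, world axes, zero at the start; "wrist_torque": the same for the moment, N m; "width": opening from 0.0 (shut) to 1.0 (fully open); "grip_force": force on a finger pad.
Only numpy, scipy, OpenCV 4.12 (cv2) and the standard library are available. Lean on these libraries where they do the work, as an engineer would, in place of code of your own. Each camera call takes 0.05 s, during which the arm holds its last target. There are 200 camera calls.

TASK

Fetch every price drum out of the deep canisters and mount each one in a bay of its own on the drum stand, whichever bay you like: lay it on the rest and slide the tailstock in until you feel it stop, so that the drum is held squarely between the two points, lifted clear of the rest. Leave the canisters standing upright and do not disturb the other things on the counter.

Things in the scene. Friction and masses are not known exactly. Their poses are not given: they have to be found in the camera images.
- stand: Wooden drum stand, fixed to the counter; base 172 (x) x 290 (y) x 12 mm, origin at the centre of its underside. Three equal bays lie side by side, 95 mm apart (bay0 at +y, bay1 middle, bay2 at -y), each along the stand's x: a 32 mm wide post with a fixed steel cone at the far (+x) end, a wooden rest in the middle, a sliding tailstock with a like cone at the near (-x) end.
- bay0 (a point): Point of bay 0's fixed cone, on the bay's axis, 48 mm above the counter; axes as the stand's; the cone points to -x, is 18 mm long, 3 mm across at the point, 16 at the root; its post is 68 mm high. The rest's flat bed is 31 mm above the counter, from x = -60 to +16 mm from this point; its sides lean outwards, 32 mm apart at the bed, 38 at their tops 38 mm above the counter.
- tail0 (a joint): Slide of bay 0's tailstock, m: 0 = fully back (its cone's point 68 mm short of the fixed point), grows towards the fixed cone, at most 0.056; starts part way in. Moves stiffly (about 3 N), stays where it is left. A drum lying on the rest has its axis 3 mm below the cones; squeezed firmly (10 to 15 N) it is lifted onto them. With a drum of length L held fast it reads about 0.100 - L.
- knob0 (a point): Grip point on the knob of bay 0's tailstock: an upright dark steel pin, 16 mm across. The point is 86 mm above the counter, the pin's top 99 mm; below 58 mm is the tailstock's block (20 mm along x, 32 mm wide). It stands 54 mm behind the point of the tailstock's cone.
- tip0 (a point): Point of the cone of bay 0's tailstock; the cone points to +x and has the size of the fixed one. In a drum held fast each cone's point stands about 16 mm inside the drum's end.
- bay1 (a point): Point of bay 1's fixed cone, on the bay's axis, 48 mm above the counter; axes as the stand's; the cone points to -x, is 18 mm long, 3 mm across at the point, 16 at the root; its post is 68 mm high. The rest's flat bed is 31 mm above the counter, from x = -60 to +16 mm from this point; its sides lean outwards, 32 mm apart at the bed, 38 at their tops 38 mm above the counter.
- tail1 (a joint): Slide of bay 1's tailstock, m: 0 = fully back (its cone's point 68 mm short of the fixed point), grows towards the fixed cone, at most 0.056; starts part way in. Moves stiffly (about 3 N), stays where it is left. A drum lying on the rest has its axis 3 mm below the cones; squeezed firmly (10 to 15 N) it is lifted onto them. With a drum of length L held fast it reads about 0.100 - L.
- knob1 (a point): Grip point on the knob of bay 1's tailstock: an upright dark steel pin, 16 mm across. The point is 86 mm above the counter, the pin's top 99 mm; below 58 mm is the tailstock's block (20 mm along x, 32 mm wide). It stands 54 mm behind the point of the tailstock's cone.
- tip1 (a point): Point of the cone of bay 1's tailstock; the cone points to +x and has the size of the fixed one. In a drum held fast each cone's point stands about 16 mm inside the drum's end.
- bay2 (a point): Point of bay 2's fixed cone, on the bay's axis, 48 mm above the counter; axes as the stand's; the cone points to -x, is 18 mm long, 3 mm across at the point, 16 at the root; its post is 68 mm high. The rest's flat bed is 31 mm above the counter, from x = -60 to +16 mm from this point; its sides lean outwards, 32 mm apart at the bed, 38 at their tops 38 mm above the counter.
- tail2 (a joint): Slide of bay 2's tailstock, m: 0 = fully back (its cone's point 68 mm short of the fixed point), grows towards the fixed cone, at most 0.056; starts part way in. Moves stiffly (about 3 N), stays where it is left. A drum lying on the rest has its axis 3 mm below the cones; squeezed firmly (10 to 15 N) it is lifted onto them. With a drum of length L held fast it reads about 0.100 - L.
- knob2 (a point): Grip point on the knob of bay 2's tailstock: an upright dark steel pin, 16 mm across. The point is 86 mm above the counter, the pin's top 99 mm; below 58 mm is the tailstock's block (20 mm along x, 32 mm wide). It stands 54 mm behind the point of the tailstock's cone.
- tip2 (a point): Point of the cone of bay 2's tailstock; the cone points to +x and has the size of the fixed one. In a drum held fast each cone's point stands about 16 mm inside the drum's end.
- drum0: Four-sided wooden price drum, 28x28 mm square, 50 mm long (along its x), a dark panel on each side, a 13 mm square hole right through along its x; origin at its very centre. All four sides are alike and either end may go first. About 0.04 to 0.085 kg. Starts at the bottom of canister0; may be absent.
- canister0: Loose upright metal canister, open at the top, outside 74 (x) x 108 (y) x 88 mm tall, inside 66 x 100 mm, 58 mm deep (floor 30 mm above the counter); origin at the centre of its underside. Two 6 mm ribs on the floor keep a drum in the middle, its length along the canister's x, its top 30 mm below the rim. May be empty. 0.9 kg.
- drum1: Four-sided wooden price drum, 28x28 mm square, 54 mm long (along its x), a dark panel on each side, a 13 mm square hole right through along its x; origin at its very centre. All four sides are alike and either end may go first. About 0.04 to 0.085 kg. Starts at the bottom of canister1; may be absent.
- canister1: Loose upright metal canister, open at the top, outside 74 (x) x 108 (y) x 88 mm tall, inside 66 x 100 mm, 58 mm deep (floor 30 mm above the counter); origin at the centre of its underside. Two 6 mm ribs on the floor keep a drum in the middle, its length along the canister's x, its top 30 mm below the rim. May be empty. 0.9 kg.
- drum2: Four-sided wooden price drum, 28x28 mm square, 58 mm long (along its x), a dark panel on each side, a 13 mm square hole right through along its x; origin at its very centre. All four sides are alike and either end may go first. About 0.04 to 0.085 kg. Starts at the bottom of canister2; may be absent.
- canister2: Loose upright metal canister, open at the top, outside 74 (x) x 108 (y) x 88 mm tall, inside 66 x 100 mm, 58 mm deep (floor 30 mm above the counter); origin at the centre of its underside. Two 6 mm ribs on the floor keep a drum in the middle, its length along the canister's x, its top 30 mm below the rim. May be empty. 0.9 kg.
- ball_pen: blue ball pen, 12x145x9 mm, between the stand and the canisters; bystander; leave it where it is
- cheese_wedge: wrapped wedge of cheese, 118x78x53 mm; bystander at the far left; leave it where it is
- mustard_jar: jar, 72 mm across, 94 mm tall; bystander right of the stand; leave it where it is
- price_stand: small slate card in a wooden foot, 24x70x64 mm; bystander right of the stand; leave it where it is
- sample_dish: small glazed dish, 91 mm across, 22 mm tall; bystander at the far right; leave it where it is

How it is judged:
By the outcome, as a careful person would: the job done as asked, in the order asked, and still so for the second after the job is handed in, with the robot touching nothing.
Of drum0, drum1, drum2 only 2 to 3 are there at a start; the rules pass over those that are not, and their reading is None.
At some moment in a run one of canister0, canister1, canister2 may be knocked a few centimetres aside while the robot is not near it.
Once in a run the grip may slacken for a moment while it holds something.
It also fails if it takes over 210 s, if anything falls off the work surface, if the arm or the gripper's body presses on something with over 40 N, if the wrist force passes 120 N, or if a joint passes its speed limit or range.

## Working session

There is one attempt and no reset: what is moved stays moved. The work goes in short steps, Python scripts to look and compute and a tool call to move; the robot and the scene stay as the last step left them, time stands still between calls to the robot, and variables do not carry over. Pictures are saved under pics/ and viewed, at most 14 in all, crops included, and the job is handed in when it is done.

Besides the shell and the picture viewer there is one more tool, called after "Emit:" as name(argument=value, ...) on one line, values as JSON. move_arm: Moves the arm, as the interface text tells. Its arguments: {"type":"object","properties":{"plan":{"type":"array","items":{"type":"number"}}},"required":["plan"]}

```bash
ls; mkdir -p pics; cat > h.py <<'E'
import numpy as np, cv2
from bench import r
def grab(n,fn=None):
    s=r.sense(); d=r.get_image(n); im=np.array(d["image"])
    if fn: cv2.imwrite("pics/"+fn,im)
    return s,d,im
def R(q):
    from scipy.spatial.transform import Rotation as Ro
    return Ro.from_quat([q[1],q[2],q[3],q[0]]).as_matrix()
def T(s,d):
    if "world_from_camera" in d: return np.array(d["world_from_camera"])
    M=np.eye(4); M[:3,:3]=R(s["tool_rot"]); M[:3,3]=s["tool_pos"]
    return M@np.array(d["T_tool_cam"])
def ray(s,d,u,v,z):
    M=T(s,d); f=210/np.tan(np.radians(d["vfov"])/2)
    c=M[:3,:3]@np.array([(u-d["cx"])/f,(v-d["cy"])/f,1]); o=M[:3,3]
    return o+c*(z-o[2])/c[2]
def proj(s,d,p):
    M=np.linalg.inv(T(s,d)); f=210/np.tan(np.radians(d["vfov"])/2)
    c=M[:3,:3]@np.array(p)+M[:3,3]
    return d["cx"]+f*c[0]/c[2], d["cy"]+f*c[1]/c[2]
E
python3 - <<'E'
from h import *
s,d,a=grab("top","top0.png"); print(d["vfov"],d["cx"],d["cy"],d["world_from_camera"])
s,d,b=grab("scene","scene0.png"); print(d["vfov"],d["world_from_camera"])
print(s,r.hold_point_z)
E
```

```text
pics
45.03472190274681 283.48282238061 205.93058088681246 [[ 0.25799329 -0.93392244  0.24744362  0.08776809]
 [-0.96612588 -0.24770117  0.07242183 -0.09670125]
 [-0.0063443  -0.25774603 -0.96619187  1.71131557]
 [ 0.          0.          0.          1.        ]]
53.45403945509321 [[ 0.83050803 -0.3405891   0.44074423 -0.26306511]
 [-0.55672236 -0.53284345  0.63728963 -1.10762435]
 [ 0.01779377 -0.77464632 -0.63214433  1.18916751]
 [ 0.          0.          0.          1.        ]]
{'clock': 0.05, 'qpos': array([ 1.16744077,  0.4352362 ,  0.02497814,  1.57409325, -0.01155603,
        1.133995  , -0.07510999]), 'dq': array([ 0.00274712, -0.0007453 , -0.00012901, -0.00139092, -0.00102844,
        0.00050972, -0.00124667]), 'effort': array([ 3.18231636e-03, -6.69763684e+01,  9.89045911e-01, -3.15488040e+01,
       -6.06842875e-02,  3.75679729e-02,  3.41467808e-05]), 'tool_pos': array([ 0.18492878, -0.59648171,  0.22593832]), 'tool_rot': array([-7.65672720e-04,  9.88719170e-01,  1.49779080e-01, -2.10125019e-04]), 'contact_force': array([0.99093097, 0.96322294, 0.30284677]), 'wrist_torque': array([-0.06516641, -0.00929271, -0.0295591 ]), 'grip_force': 0.0, 'width': 1.0022729738010396} 0.0188
```

View pics/top0.png

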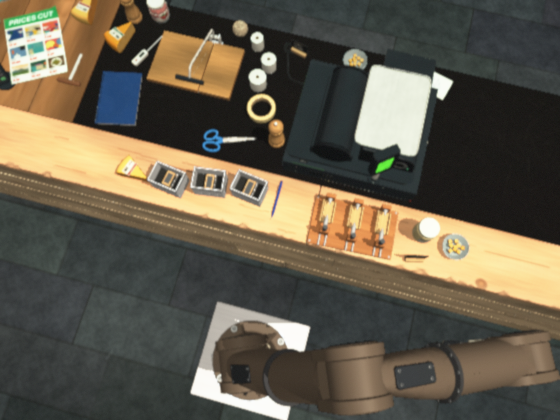

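View pics/scene0.png

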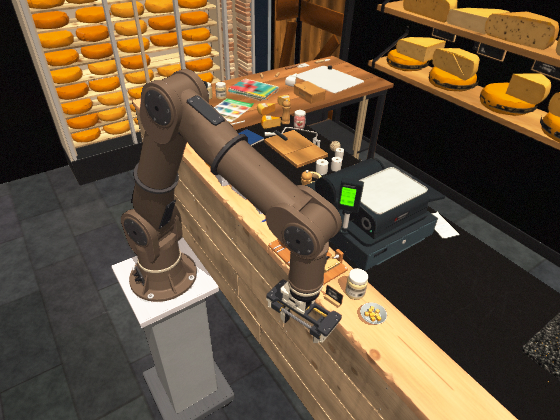

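The top view shows canisters at about (167,178), (210,181) and (249,187), the pen at (278,197), and the stand at about (353,224). I'll enlarge that region.

```bash
python3 - <<'E'
from h import *
s,d,a=grab("top")
c=a[145:275,105:405]; cv2.imwrite("pics/top1.png",cv2.resize(c,(800,347),interpolation=cv2.INTER_CUBIC))
for n,u,v,z in [("c_a",167,178,.088),("c_b",210,181,.088),("c_c",249,187,.088),("pen",278,197,0),("stand",353,224,.03)]: print(n,ray(s,d,u,v,z).round(3))
E
```

```text
c_a [0.497 0.43  0.088]
c_b [0.524 0.286 0.088]
c_c [0.537 0.154 0.088]
pen [0.552 0.059 0.   ]
stand [ 0.518 -0.216  0.03 ]
```

View pics/top1.png

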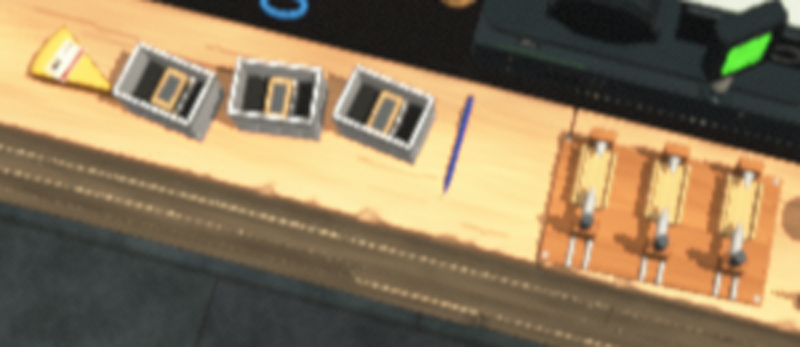

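The enlarged crop shows a drum in all three canisters. The three stand bays are clear, with their tailstocks toward the robot. I'll fly over the stand next.

Emit:
move_arm(plan=[1.5,1.5,1,0,0,0,-1,3,3.5,2,0,0,0,-1,4.5,5.3,3,0,0,0,-1,6,7,4,0,0,0,-1,7.5,9,4,0,0,0,-1,9,10.5,4,0,0,0,-1,9.5,12,4,0,0,0,-1,9.5,12.7,4,0,0,0,-1])

```text
clock: 1.15
tool_pos: [0.4707, -0.2152, 0.3465]
tool_rot: [-0.0, 0.989, 0.15, 0.0]
contact_force: [0.5, -0.8, 0.5]
width: 1.005
grip_force: 0.0
```

```bash
python3 - <<'E'
from h import *
s,d,a=grab("wrist","w0.png"); print(s["tool_pos"],s["tool_rot"],s["contact_force"],d["vfov"],d["cx"],d["cy"],d["T_tool_cam"])
E
```

```text
[ 0.47074814 -0.2151585   0.3465472 ] [-4.73698719e-05  9.88713885e-01  1.49816056e-01  1.09400171e-05] [ 0.49903462 -0.76133279  0.47459653] 58.961627208147576 276.8089684112581 212.21216087806908 [[ 1.08097812e-03 -9.61925873e-01 -2.73308337e-01  7.54320530e-02]
 [ 9.99998546e-01  6.79365818e-04  1.56408325e-03  2.37366138e-04]
 [-1.31885580e-03 -2.73309630e-01  9.61925208e-01 -1.57164801e-01]
 [ 0.00000000e+00  0.00000000e+00  0.00000000e+00  1.00000000e+00]]
```

View pics/w0.png

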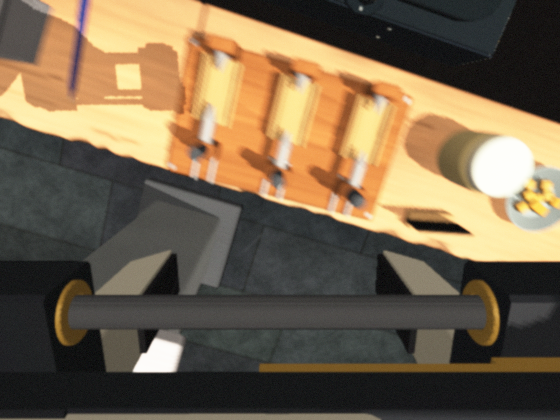

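The wrist view shows the three bays. The knob tops are near (198,151), (278,180) and (356,198), and the stand corners near (190,35), (410,97), (372,217) and (170,165).

```bash
python3 - <<'E'
from h import *
s,d,a=grab("wrist")
for p in [(190,35),(410,97),(372,217),(170,165)]: print(ray(s,d,*p,.012).round(4))
for p in [(198,151),(278,180),(356,198)]: print(ray(s,d,*p,.099).round(4))
E
```

```text
[ 0.594  -0.0553  0.012 ]
[ 0.6098 -0.3383  0.012 ]
[ 0.4477 -0.3516  0.012 ]
[ 0.432  -0.0692  0.012 ]
[ 0.4762 -0.1147  0.099 ]
[ 0.4726 -0.207   0.099 ]
[ 0.4801 -0.2965  0.099 ]
```

Emit:
move_arm(plan=[-0.5,0.2,-1,0,0,-0.8,-1,-1,0.3,-2.5,0,0,-1.7,-1,-1,0.3,-2.5,0,0,-1.7,-1,-1,0.3,-2.5,0,0,-1.7,-1])

```text
clock: 1.75
tool_pos: [0.441, -0.2085, 0.2733]
tool_rot: [0.0, 0.999, 0.033, 0.001]
contact_force: [0.3, 0.1, 0.5]
width: 0.997
grip_force: 0.0
```

```bash
python3 - <<'E'
from h import *
s,d,a=grab("wrist"); print(s["tool_pos"],s["tool_rot"])
cv2.imwrite("pics/w1.png",cv2.resize(a[:300,40:520],(800,500),interpolation=cv2.INTER_CUBIC))
E
```

```text
[ 0.44103615 -0.20850266  0.27332591] [3.71852368e-04 9.99456088e-01 3.29603672e-02 1.00226940e-03]
```

View pics/w1.png

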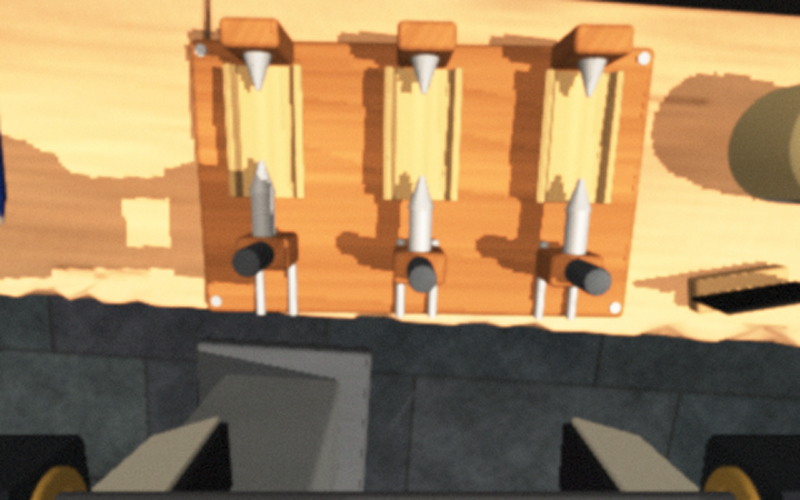

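Enlarged wrist view, crop coordinates:

| Bay | Fixed tip | Tail tip | Knob top |
|---|---|---|---|
| bay0 | (257,90) | (262,162) | (243,261) |
| bay1 | (424,95) | (420,178) | (422,276) |
| bay2 | (590,96) | (580,180) | (595,281) |

```bash
python3 - <<'E'
from h import *
s,d,a=grab("wrist")
F=lambda p,z: ray(s,d,40+p[0]*.6,p[1]*.6,z)
fx=[F(p,.048) for p in [(257,90),(424,95),(590,96)]]
tp=[F(p,.048) for p in [(262,162),(420,178),(580,180)]]
kn=[F(p,.099) for p in [(243,261),(422,276),(595,281)]]
for l in (fx,tp,kn): print(np.round(l,4)[:,:2].tolist())
fx,tp,kn=map(np.array,(fx,tp,kn))
dy=fx[0]-fx[2]; print("yaw",np.degrees(np.arctan2(-dy[0],dy[1])),np.hypot(dy[0],dy[1]), [np.linalg.norm((k-t)[:2]) for k,t in zip(kn,tp)])
for k,f in zip(kn,fx): v=f-k; print("axis",np.degrees(np.arctan2(v[1],v[0])))
for p in [(200,50),(645,57),(614,308),(216,302)]: print(F(p,.012).round(4))
E
```

```text
[[0.5606, -0.1221], [0.5644, -0.2179], [0.5703, -0.3133]]
[[0.5213, -0.1253], [0.5184, -0.2192], [0.5237, -0.3144]]
[[0.4693, -0.126], [0.4676, -0.2221], [0.4711, -0.3155]]
yaw 2.8766422822570137 0.19147549051687754 [np.float64(0.05197898721601469), np.float64(0.050885873565501276), np.float64(0.0525340668050429)]
axis 2.4627885926589803
axis 2.4718622084802595
axis 1.2365240059329785
[ 0.5854 -0.0792  0.012 ]
[ 0.5999 -0.3543  0.012 ]
[ 0.4416 -0.3608  0.012 ]
[ 0.4277 -0.0873  0.012 ]
```

Emit:
move_arm(plan=[0.4,1.4,-2,0,0,-0.14,0,0.93,2.75,-4,0,0,-0.14,0,0.93,2.75,-5.5,0,0,-0.14,0,0.93,2.75,-6.87,0,0,-0.14,0,0.93,2.75,-6.87,0,0,-0.14,0,0.93,2.75,-6.87,0,0,-0.14,1,0.93,2.75,-6.87,0,0,-0.14,1,0.93,2.75,-6.87,0,0,-0.14,1])

```text
clock: 2.85
tool_pos: [0.4687, -0.126, 0.0671]
tool_rot: [0.0, 1.0, 0.022, 0.001]
contact_force: [-0.8, -0.2, -0.0]
width: 0.226
grip_force: 0.0
```

Emit:
move_arm(plan=[0,0,0,0,0,0,1,-0.2,-0.01,0,0,0,0,1,-0.4,-0.02,0,0,0,0,1,-0.6,-0.03,0,0,0,0,1,-0.8,-0.04,0,0,0,0,1,-0.9,-0.04,0,0,0,0,1,-0.9,-0.04,0,0,0,0,1])

```text
clock: 3.72
tool_pos: [0.4418, -0.1278, 0.0667]
tool_rot: [0.001, 1.0, 0.022, 0.002]
contact_force: [1.9, -3.9, 7.8]
width: 0.169
grip_force: 30.0
```

Emit:
move_arm(plan=[0,0,0,0,0,0,0,0,0,0,0,0,0,0,0,0,1.6,0,0,0,0,0.86,-1.8,1.6,0,0,0,0,0.86,-3.18,1.6,0,0,0,0,0.86,-3.18,0.03,0,0,0,0,0.86,-3.18,0.03,0,0,0,1,0.86,-3.18,0.03,0,0,0,1])

```text
clock: 4.72
tool_pos: [0.4666, -0.2212, 0.0672]
tool_rot: [-0.0, 1.0, 0.023, -0.0]
contact_force: [-1.0, 0.3, 1.1]
width: 0.332
grip_force: 0.0
```

Emit:
move_arm(plan=[0,0,0,0,0,0,1,0,0,0,0,0,0,1,-0.2,-0.01,0,0,0,0,1,-0.4,-0.02,0,0,0,0,1,-0.6,-0.03,0,0,0,0,1,-0.7,-0.03,0,0,0,0,1,-0.7,-0.03,0,0,0,0,1])

```text
clock: 5.6
tool_pos: [0.4465, -0.2228, 0.0677]
tool_rot: [0.0, 1.0, 0.022, 0.001]
contact_force: [0.6, 2.6, 9.7]
width: 0.165
grip_force: 30.0
```

Emit:
move_arm(plan=[0,0,0,0,0,0,0,0,0,0,0,0,0,0,0,0,1.6,0,0,0,0,0.85,-1.8,1.6,0,0,0,0,0.85,-3.14,1.6,0,0,0,0,0.85,-3.14,0,0,0,0,0,0.85,-3.14,0,0,0,0,1,0.85,-3.14,0,0,0,0,1])

```text
clock: 6.6
tool_pos: [0.4712, -0.3166, 0.0673]
tool_rot: [-0.0, 1.0, 0.022, -0.0]
contact_force: [0.4, -0.4, 0.2]
width: 0.332
grip_force: 0.0
```

Emit:
move_arm(plan=[0,0,0,0,0,0,1,0,0,0,0,0,0,1,-0.2,-0.01,0,0,0,0,1,-0.4,-0.02,0,0,0,0,1,-0.6,-0.03,0,0,0,0,1,-0.68,-0.03,0,0,0,0,1,-0.68,-0.03,0,0,0,0,1])

```text
clock: 7.48
tool_pos: [0.4517, -0.3177, 0.0679]
tool_rot: [0.0, 1.0, 0.022, 0.001]
contact_force: [1.2, 4.3, 9.2]
width: 0.168
grip_force: 30.0
```

Emit:
move_arm(plan=[0,0,0,0,0,0,0,0,0,0,0,0,0,0,0,0,1.6,0,0,0,0,-0.5,0.6,3.6,0,0,0,0,-0.5,2,5.6,0,0,0,0,-0.3,3.2,6.9,0,0,0,0,-0.2,3.5,6.9,0,0,0,0,-0.2,3.5,6.9,0,0,0,0])

```text
clock: 8.48
tool_pos: [0.4444, -0.2128, 0.2732]
tool_rot: [0.0, 1.0, 0.023, -0.0]
contact_force: [-0.5, 0.1, -0.6]
width: 0.503
grip_force: 0.0
```

```bash
python3 - <<'E'
from h import *
s,d,a=grab("wrist"); print(s["tool_pos"],s["tool_rot"])
cv2.imwrite("pics/w2.png",cv2.resize(a[:300,40:520],(800,500),interpolation=cv2.INTER_CUBIC))
E
```

```text
[ 0.44436881 -0.21277501  0.27321516] [ 1.76320931e-04  9.99745974e-01  2.25375930e-02 -1.18679326e-04]
```

View pics/w2.png

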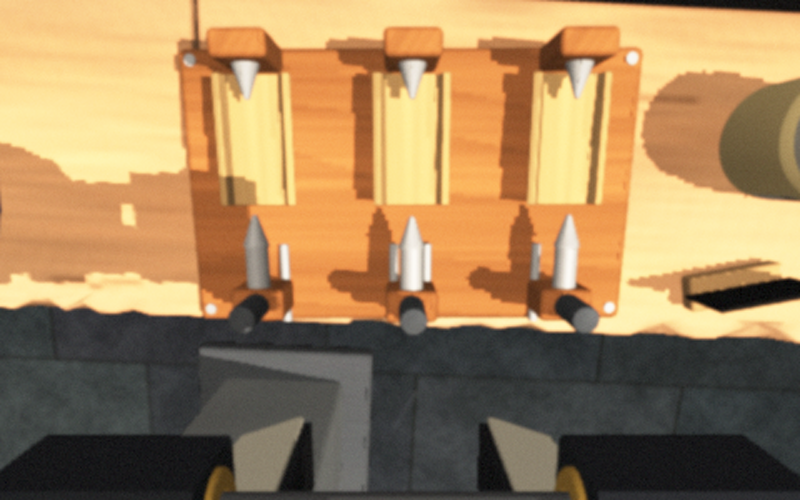

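All three tailstocks are back: tail tips at crop row 215, fixed tips at (246,99), (412,99) and (578,99). Next I'll look at the canisters.

Emit:
move_arm(plan=[0,2,1,0,0,0,0,0,4,2,0,0,0,0,0,6,2,0,0,0,0,0,8,2,0,0,0,0,0,10,2,0,0,0,0,0,12,2,0,0,0,0,0,14,2,0,0,0,0,0,15.5,2,0,0,0,0])

```text
clock: 9.52
tool_pos: [0.4448, 0.2527, 0.3317]
tool_rot: [0.0, 1.0, 0.021, -0.001]
contact_force: [-0.1, 1.0, 0.5]
width: 0.499
grip_force: 0.0
```

```bash
python3 - <<'E'
from h import *
s,d,a=grab("wrist"); print(s["tool_pos"],s["tool_rot"])
np.save("w3.npy",a)
cv2.imwrite("pics/w3.png",cv2.resize(a[:300,:],(800,429),interpolation=cv2.INTER_CUBIC))
E
```

```text
[0.44479313 0.25266942 0.33167355] [ 4.41665702e-04  9.99769207e-01  2.14364308e-02 -1.34796895e-03]
```

View pics/w3.png

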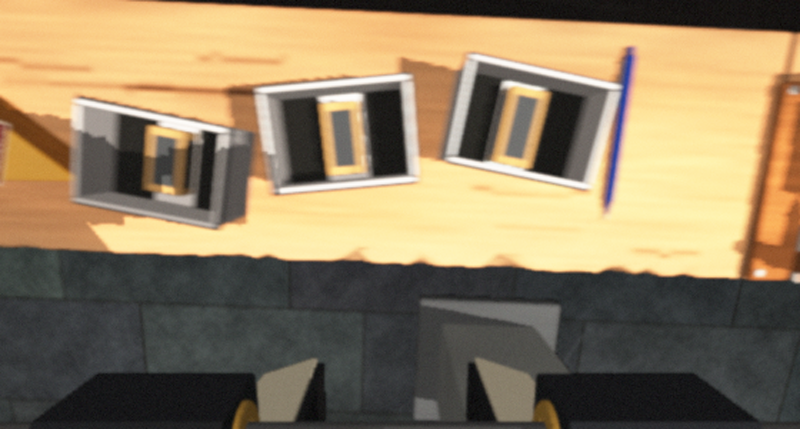

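The three canisters each hold one drum, at crop pixels (166,158), (344,137) and (522,125). I'll measure those and the rims.

```bash
cat >> h.py <<'E'
def drum(s,d,a,seed,z=.058):
    hsv=cv2.cvtColor(a,cv2.COLOR_BGR2HSV)
    m=((hsv[...,1]>75)&(hsv[...,0]<28)&(hsv[...,2]>70)).astype(np.uint8)
    n,l,st,c=cv2.connectedComponentsWithStats(m)
    k=min((i for i in range(1,n) if 80<st[i,4]<9000),key=lambda i:np.hypot(*(c[i]-seed)))
    pts=np.argwhere(l==k)[:,::-1]
    h=cv2.convexHull(pts.astype(np.int32))[:,0]
    w=np.array([ray(s,d,*p,z)[:2] for p in h])
    (cx,cy),(A,B),an=cv2.minAreaRect((w*1000).astype(np.float32))
    if A<B: an+=90
    an=(an+90)%180-90
    return np.array([cx,cy])/1000,sorted((A,B)),an,c[k],st[k,4]
E
python3 - <<'E'
from h import *
s,d,a=grab("wrist")
for q in [(166,158),(344,137),(522,125)]: print(drum(s,d,a,np.array(q)*.7))
rims=[[(78,98),(246,132),(216,226),(72,200)],[(256,88),(411,74),(417,182),(275,192)],[(470,54),(622,88),(590,188),(446,160)]]
for R4 in rims:
    w=np.array([ray(s,d,p[0]*.7,p[1]*.7,.088)[:2] for p in R4]); v=(w[0]-w[1]+w[3]-w[2]); print(w.mean(0).round(4),"yaw",np.degrees(np.arctan2(-v[0],v[1])).round(1),np.linalg.norm(v)/2,np.linalg.norm(w[0]-w[3]+w[1]-w[2])/2)
E
```

```text
(array([0.50472058, 0.4294527 ]), [36.25395965576172, 52.57351303100586], -7.809226989746094, array([126.06415094, 109.44402516]), np.int32(795))
(array([0.52824359, 0.29402948]), [29.916439056396484, 53.937042236328125], 7.483332633972168, array([248.46262887,  95.30541237]), np.int32(776))
(array([0.54255243, 0.15843858]), [33.69256591796875, 58.844207763671875], -8.36492919921875, array([373.33521445,  88.15124153]), np.int32(886))
[0.5002 0.4389] yaw -7.9 0.11331856033803989 0.07275317878125422
[0.5278 0.3032] yaw 7.2 0.10738807076295151 0.07308153184682177
[0.5424 0.1657] yaw -8.2 0.10930065303991547 0.07144631330934396
```

```bash
python3 - <<'E'
from h import *
s,d,a=grab("wrist"); print(s["tool_pos"],s["tool_rot"],s["dq"].round(4))
for q in [(166,158),(344,137),(522,125)]: print(drum(s,d,a,np.array(q)*.7)[::2])
b=np.load("w3.npy"); print(drum(s,d,b,np.array((344,137))*.7)[0:4])
E
```

```text
[0.44368012 0.25554096 0.33153251] [-7.56575909e-04  9.99699834e-01  2.44159535e-02 -1.87914035e-03] [ 0.0553 -0.0297  0.0641  0.0333  0.0021  0.013   0.0785]
(array([0.50562482, 0.42879276]), -8.014312744140625, np.int32(817))
(array([0.52862476, 0.29355096]), 7.724320411682129, np.int32(806))
(array([0.54328302, 0.15738445]), -8.414291381835938, np.int32(913))
(array([0.52681982, 0.30108481]), [34.71003723144531, 53.955509185791016], 7.644637107849121, array([238.93892434,  96.28258888]))
```

Emit:
move_arm(plan=[0.8,-0.8,-1,0,0,-0.4,0,1.7,-1.6,-2.5,0,0,-0.9,0,2.5,-2.4,-4,0,0,-1.38,0,3.3,-3.17,-5,0,0,-1.38,0,3.3,-3.17,-5,0,0,-1.38,0,3.3,-3.17,-5,0,0,-1.38,0,3.3,-3.17,-5,0,0,-1.38,0])

```text
clock: 10.55
tool_pos: [0.5435, 0.1572, 0.1842]
tool_rot: [-0.0, 0.997, -0.074, 0.0]
contact_force: [-0.3, 0.4, 0.7]
width: 0.501
grip_force: 0.0
```

```bash
cat > near.py <<'E'
from h import *
import sys
s,d,a=grab("wrist","near%s.png"%sys.argv[1]); print(s["tool_pos"].round(4),np.degrees(2*np.arctan2(s["tool_rot"][2],s["tool_rot"][1])),abs(s["dq"]).max())
x,y,z=[float(v) for v in sys.argv[2:5]]
u=proj(s,d,(x,y,z)); print(u,drum(s,d,a,np.array(u),z))
E
python3 near.py 1 .543 .1575 .058
```

```text
[0.5435 0.1572 0.1842] -8.499855962368224 0.006335825660079608
(np.float64(276.75918571471504), np.float64(206.9134689489993)) (array([0.54286139, 0.15694658]), [28.608226776123047, 58.823448181152344], -8.439529418945312, array([277.38734897, 204.84150675]), np.int32(1407))
```

View pics/near1.png

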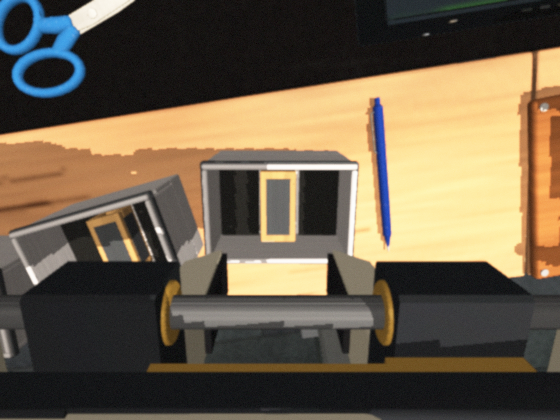

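The drum is centred at (277,205), square to the fingers, and measures 28.6 x 58.8 mm, so it is drum2. I'll go down and grip it.

Emit:
move_arm(plan=[0,0,-1.5,0,0,0,0,0,0,-3,0,0,0,0,0,0,-4,0,0,0,0,0,0,-4.77,0,0,0,0,0,0,-4.77,0,0,0,0,0,0,-4.77,0,0,0,1,0,0,-4.77,0,0,0,1,0,0,-4.77,0,0,0,1])

```text
clock: 11.6
tool_pos: [0.5443, 0.1571, 0.0417]
tool_rot: [-0.0, 0.997, -0.074, 0.001]
contact_force: [-1.4, 0.1, 6.5]
width: 0.303
grip_force: 30.0
```

Emit:
move_arm(plan=[0,0,0,0,0,0,1,0,0,0.5,0,0,0,1,0,0,1.2,0,0,0,1,0,0,2.2,0,0,0,1,0,0,3.4,0,0,0,1,0,0,4.5,0,0,0,1,0,0,4.5,0,0,0,1])

```text
clock: 12.48
tool_pos: [0.5451, 0.1577, 0.1791]
tool_rot: [-0.001, 0.997, -0.074, 0.003]
contact_force: [-0.0, 0.8, -1.1]
width: 0.3
grip_force: 30.0
```

```bash
python3 - <<'E'
from h import *
_,d,_=grab("wrist")
s=dict(tool_pos=np.array([0.44436881,-0.21277501,0.27321516]),tool_rot=[1.7632e-04,9.99745974e-01,2.25375930e-02,-1.18679e-04])
for p in [(246,99),(412,99),(578,99),(256,215),(412,216),(569,215)]: print(ray(s,d,40+p[0]*.6,p[1]*.6,.048).round(4))
q=r.sense(); print(q["tool_pos"],q["tool_rot"])
E
```

```text
[ 0.5594 -0.1219  0.048 ]
[ 0.5638 -0.2172  0.048 ]
[ 0.5682 -0.3126  0.048 ]
[ 0.4944 -0.1267  0.048 ]
[ 0.4981 -0.2208  0.048 ]
[ 0.5031 -0.3154  0.048 ]
[0.54417192 0.15707224 0.1772358 ] [-4.59210706e-04  9.97224566e-01 -7.44378089e-02  1.40270911e-03]
```

Emit:
move_arm(plan=[0,-1,0,0,0,0.2,1,-0.1,-2.5,0,0,0,0.5,1,-0.2,-4,0,0,0,0.8,1,-0.3,-5.5,0,0,0,1.1,1,-0.5,-7,0,0,0,1.4,1,-0.55,-8.5,0,0,0,1.4,1,-0.55,-9.37,0,0,0,1.4,1,-0.55,-9.37,0,0,0,1.4,1])

```text
clock: 13.52
tool_pos: [0.5259, -0.1271, 0.1744]
tool_rot: [0.0, 1.0, 0.021, -0.001]
contact_force: [0.4, -0.4, -1.1]
width: 0.303
grip_force: 30.0
```

```bash
python3 near.py 2 .527 -.124 .19; python3 -c "
from h import *
s=r.sense();print(s['width'],s['grip_force'])"
```

```text
[ 0.5259 -0.1271  0.1744] 2.4190515786880202 0.045286182615385986
(np.float64(269.5327144474885), np.float64(290.07670663789713)) (array([ 0.50180478, -0.1281568 ]), [13.222925186157227, 28.233173370361328], -87.58237671852112, array([276.66878981, 345.33303003]), np.int32(1099))
0.30416742255675716 30.000069737434387
```

View pics/near2.png

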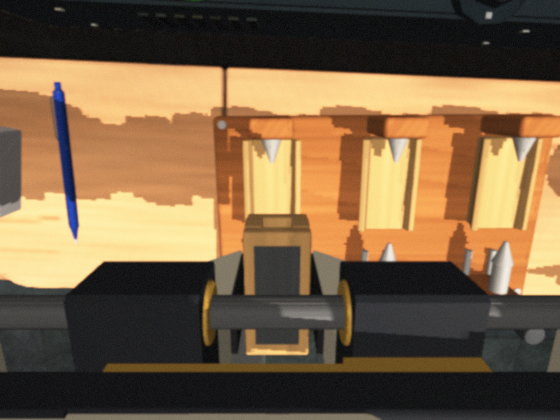

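The drum is held square between the fingers (top face rows 228 to 350, columns 244 to 310), with bay0's rest straight ahead. I'll lower it part way.

Emit:
move_arm(plan=[0,0,-0.8,0,0,0,1,0,0,-1.8,0,0,0,1,0,0,-2.8,0,0,0,1,0,0,-3.4,0,0,0,1,0,0,-3.6,0,0,0,1,0,0,-3.6,0,0,0,1])

```text
clock: 14.32
tool_pos: [0.5273, -0.1239, 0.0676]
tool_rot: [-0.0, 1.0, 0.024, 0.0]
contact_force: [-0.6, -0.1, -0.3]
width: 0.302
grip_force: 30.0
```

```bash
python3 - <<'E'
from h import *
s,d,a=grab("wrist"); print(s["tool_pos"],s["tool_rot"],s["contact_force"],s["width"])
q=dict(tool_pos=np.array([.5259,-.1271,.1744]),tool_rot=[0,.99978,.0211,0])
for v in (228,350): print(ray(q,d,277,v,.1914)-q["tool_pos"])
E
```

```text
[ 0.52728957 -0.12387105  0.06764987] [-6.15560652e-05  9.99722032e-01  2.35765185e-02  5.78681939e-05] [-0.56633828 -0.14026679 -0.2516288 ] 0.3020576197739944
[0.02912763 0.00110811 0.017     ]
[-0.02709315 -0.00133479  0.017     ]
```

Emit:
move_arm(plan=[0,0,-0.4,0,0,0,1,0,0,-0.84,0,0,0,1,0,0,-0.84,0,0,0,1,0,0,-0.84,0,0,0,0,0,0,-0.84,0,0,0,0,0,0,-0.84,0,0,0,0,0,0,1.2,0,0,0,0,0,0,3,0,0,0,0])

```text
clock: 15.38
tool_pos: [0.5268, -0.1241, 0.1588]
tool_rot: [-0.0, 1.0, 0.023, -0.0]
contact_force: [1.3, 0.0, -0.0]
width: 0.501
grip_force: 0.0
```

Emit:
move_arm(plan=[-1,-0.06,1,0,0,0,0,-2.9,-0.13,1,0,0,0,0,-2.9,-0.13,0,0,0,0,0,-2.9,-0.13,-1.5,0,0,0,0,-2.9,-0.13,-3,0,0,0,0,-2.9,-0.13,-3,0,0,0,1,-2.9,-0.13,-3,0,0,0,1,-2.9,-0.13,-3,0,0,0,1])

```text
clock: 16.38
tool_pos: [0.4414, -0.1284, 0.0691]
tool_rot: [0.0, 1.0, 0.023, 0.001]
contact_force: [-0.0, 0.1, 0.0]
width: 0.221
grip_force: 0.0
```

Emit:
move_arm(plan=[0,0,0,0,0,0,1,0.2,0.01,0,0,0,0,1,0.4,0.02,0,0,0,0,1,0.6,0.03,0,0,0,0,1,0.8,0.04,0,0,0,0,1,1,0.05,0,0,0,0,1,1.15,0.05,0,0,0,0,1,1.15,0.05,0,0,0,0,1])

```text
clock: 17.38
tool_pos: [0.4758, -0.1262, 0.0689]
tool_rot: [0.0, 1.0, 0.024, 0.001]
contact_force: [-0.8, 1.9, 7.6]
width: 0.169
grip_force: 30.0
```

Emit:
move_arm(plan=[0,0,0,0,0,0,1,0.05,0,0,0,0,0,1,0.1,0,0,0,0,0,1,0.15,0.01,0,0,0,0,1,0.15,0.01,0,0,0,0,1])

```text
clock: 18.0
tool_pos: [0.4793, -0.126, 0.0689]
tool_rot: [0.0, 1.0, 0.023, 0.0]
contact_force: [-3.5, 1.3, 10.2]
width: 0.166
grip_force: 30.0
```

Emit:
move_arm(plan=[0.05,0,0,0,0,0,1,0.1,0,0,0,0,0,1,0.1,0,0,0,0,0,1])

```text
clock: 18.38
tool_pos: [0.4807, -0.1259, 0.0688]
tool_rot: [0.0, 1.0, 0.023, -0.001]
contact_force: [-9.9, 3.4, 17.1]
width: 0.166
grip_force: 30.0
```

Emit:
move_arm(plan=[0.05,0,0,0,0,0,1,0.1,0,0,0,0,0,1,0.1,0,0,0,0,0,1])

```text
clock: 18.75
tool_pos: [0.4816, -0.1259, 0.0687]
tool_rot: [0.0, 1.0, 0.023, -0.003]
contact_force: [-17.6, 3.9, 25.9]
width: 0.166
grip_force: 30.0
```

Emit:
move_arm(plan=[0.06,0,0,0,0,0,1,0.06,0,0,0,0,0,1])

```text
clock: 19.0
tool_pos: [0.4821, -0.1259, 0.0686]
tool_rot: [0.0, 1.0, 0.023, -0.004]
contact_force: [-21.2, 4.5, 29.9]
width: 0.169
grip_force: 30.0
```

Emit:
move_arm(plan=[-0.22,0,0,0,0,0,0,-0.22,0,0,0,0,0,0,-0.22,0,0,0,0,0,0,-0.22,0,1.6,0,0,0,0,-1,-2,3.6,0,0,0,0,-1.2,-3,5,0,0,0,0,-1.2,-3,6.8,0,0,0,0,-1.2,-3,6.8,0,0,0,0])

```text
clock: 20.0
tool_pos: [0.4531, -0.2182, 0.276]
tool_rot: [0.002, 1.0, 0.022, 0.004]
contact_force: [0.3, -0.2, -0.7]
width: 0.499
grip_force: 0.0
```

```bash
python3 - <<'E'
from h import *
s,d,a=grab("wrist"); print(s["tool_pos"],s["tool_rot"])
cv2.imwrite("pics/w4.png",cv2.resize(a[:300,40:520],(800,500),interpolation=cv2.INTER_CUBIC))
E
```

```text
[ 0.45312698 -0.21821623  0.27604123] [0.00187079 0.99974657 0.02212151 0.00373227]
```

View pics/w4.png

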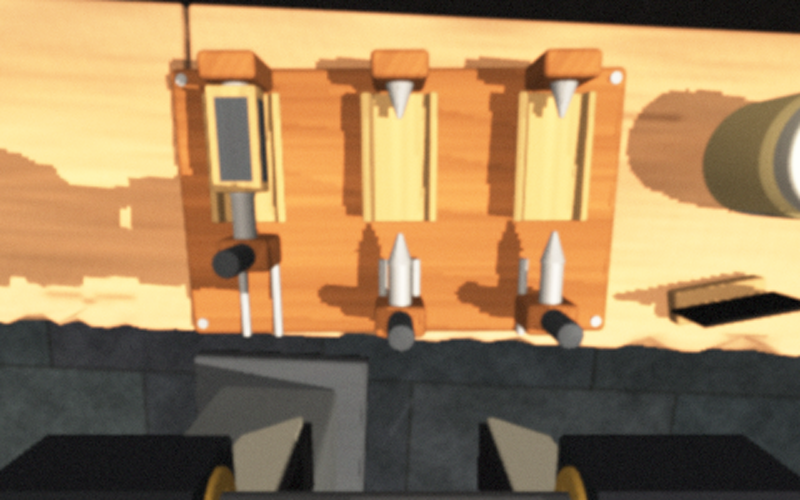

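Drum2 sits in bay0 with the tail cone inside its near end at (243,190), and the other bays are unchanged. Next is the middle canister.

Emit:
move_arm(plan=[0.3,2,0,0,0,0.1,0,0.6,4,0,0,0,0.2,0,0.9,6,0,0,0,0.3,0,1.2,8,0,0,0,0.4,0,1.5,10,0,0,0,0.5,0,1.8,12,0,0,0,0.62,0,2.2,14,0,0,0,0.62,0,2.52,16,0,0,0,0.62,0])

```text
clock: 21.05
tool_pos: [0.5261, 0.2655, 0.2697]
tool_rot: [0.0, 0.998, 0.067, -0.001]
contact_force: [0.8, -1.0, 1.0]
width: 0.498
grip_force: 0.0
```

Emit:
move_arm(plan=[0,1.06,-1,0,0,0,0,0,1.06,-2,0,0,0,0,0,1.06,-3,0,0,0,0,0,1.06,-3,0,0,0,0,0,1.06,-3,0,0,0,0,0,1.06,-3,0,0,0,0,0,1.06,-3,0,0,0,0,0,1.06,-3,0,0,0,0])

```text
clock: 22.05
tool_pos: [0.5267, 0.2954, 0.1819]
tool_rot: [-0.0, 0.998, 0.066, 0.0]
contact_force: [0.6, 0.2, -0.1]
width: 0.501
grip_force: 0.0
```

```bash
python3 near.py 3 .5286 .2937 .058
```

```text
[0.5267 0.2954 0.1819] 7.616969700120526 0.003575135854059252
(np.float64(278.8704207077305), np.float64(204.90242011014172)) (array([0.53013696, 0.2940723 ]), [28.041576385498047, 56.42519760131836], 7.482579708099365, array([278.45003494, 200.56464011]), np.int32(1431))
```

Emit:
move_arm(plan=[0.1,-0.04,-1.5,0,0,0,0,0.1,-0.04,-3,0,0,0,0,0.1,-0.04,-4,0,0,0,0,0.1,-0.04,-4.68,0,0,0,0,0.1,-0.04,-4.68,0,0,0,0,0.1,-0.04,-4.68,0,0,0,1,0.1,-0.04,-4.68,0,0,0,1,0.1,-0.04,-4.68,0,0,0,1])

```text
clock: 23.1
tool_pos: [0.5301, 0.2947, 0.0422]
tool_rot: [-0.0, 0.998, 0.066, 0.001]
contact_force: [-0.1, -0.9, 6.8]
width: 0.305
grip_force: 30.0
```

Emit:
move_arm(plan=[0,0,0,0,0,0,1,0,0,0.5,0,0,0,1,0,0,1.2,0,0,0,1,0,0,2.2,0,0,0,1,0,0,3.4,0,0,0,1,0,0,4.5,0,0,0,1,0,0,4.5,0,0,0,1,0,0,4.5,0,0,0,1])

```text
clock: 24.1
tool_pos: [0.5292, 0.2938, 0.176]
tool_rot: [0.0, 0.998, 0.066, -0.0]
contact_force: [-0.3, -0.5, -1.3]
width: 0.304
grip_force: 30.0
```

Emit:
move_arm(plan=[0,-1.5,0,0,0,-0.1,1,0,-3.3,0,0,0,-0.2,1,0,-5.1,0,0,0,-0.3,1,0,-6.9,0,0,0,-0.4,1,0,-8.7,0,0,0,-0.5,1,0,-10.5,0,0,0,-0.62,1,0,-12.3,0,0,0,-0.62,1,0,-14,0,0,0,-0.62,1])

```text
clock: 25.1
tool_pos: [0.5284, -0.1278, 0.175]
tool_rot: [-0.0, 1.0, 0.023, -0.001]
contact_force: [1.0, -0.1, -0.3]
width: 0.301
grip_force: 30.0
```

Emit:
move_arm(plan=[0.06,-1.6,0,0,0,0,1,0.06,-2.6,0,0,0,0,1,0.06,-3.09,0,0,0,0,1,0.06,-3.09,0,0,0,0,1,0.06,-3.09,-1,0,0,0,1,0.06,-3.09,-2,0,0,0,1,0.06,-3.09,-2,0,0,0,1,0.06,-3.09,-2,0,0,0,1])

```text
clock: 26.1
tool_pos: [0.532, -0.2172, 0.1171]
tool_rot: [-0.0, 1.0, 0.024, 0.001]
contact_force: [0.7, -0.3, 0.4]
width: 0.301
grip_force: 30.0
```

```bash
python3 near.py 4 .527 -.22 .13
```

```text
[ 0.532  -0.2172  0.1171] 2.77116615982236 0.012980346765597521
(np.float64(282.41733895024487), np.float64(300.3836477677597)) (array([ 0.52201794, -0.24768527]), [6.109516143798828, 32.24271011352539], 7.996793270111084, array([345.65873016, 312.51269841]), np.int32(630))
```

View pics/near4.png

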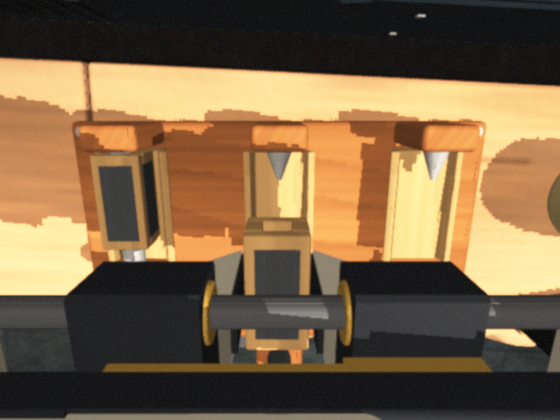

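The drum is held square at columns 245 to 310, and bay1's fixed tip at (279,181) lines up with it. I'll lower it, release, and grip knob1.

Emit:
move_arm(plan=[0,-0.04,-1,0,0,0,1,0,-0.04,-1.8,0,0,0,1,0,-0.04,-2.48,0,0,0,1,0,-0.04,-2.48,0,0,0,1,0,-0.04,-2.48,0,0,0,0,0,-0.04,-2.48,0,0,0,0,0,-0.04,-1,0,0,0,0,0,-0.04,1,0,0,0,0])

```text
clock: 27.15
tool_pos: [0.5303, -0.2194, 0.1465]
tool_rot: [-0.001, 1.0, 0.023, -0.001]
contact_force: [1.5, -1.5, 0.3]
width: 0.498
grip_force: 0.0
```

Emit:
move_arm(plan=[-1,-0.05,0.5,0,0,0,0,-2.88,-0.13,0.5,0,0,0,0,-2.88,-0.13,0,0,0,0,0,-2.88,-0.13,-1.2,0,0,0,0,-2.88,-0.13,-2.6,0,0,0,0,-2.88,-0.13,-2.6,0,0,0,1,-2.88,-0.13,-2.6,0,0,0,1,-2.88,-0.13,-2.6,0,0,0,1])

```text
clock: 28.15
tool_pos: [0.4461, -0.2239, 0.0696]
tool_rot: [0.001, 1.0, 0.023, 0.001]
contact_force: [0.2, 0.0, 0.6]
width: 0.223
grip_force: 0.0
```

Emit:
move_arm(plan=[0,0,0,0,0,0,1,0.2,0.01,0,0,0,0,1,0.4,0.02,0,0,0,0,1,0.65,0.03,0,0,0,0,1,0.9,0.04,0,0,0,0,1,1.15,0.05,0,0,0,0,1,1.37,0.06,0,0,0,0,1,1.37,0.06,0,0,0,0,1])

```text
clock: 29.15
tool_pos: [0.4873, -0.2208, 0.0694]
tool_rot: [-0.0, 1.0, 0.024, 0.001]
contact_force: [0.1, 4.6, 5.8]
width: 0.163
grip_force: 30.0
```

Emit:
move_arm(plan=[0.05,0,0,0,0,0,1,0.1,0,0,0,0,0,1,0.1,0,0,0,0,0,1])

```text
clock: 29.52
tool_pos: [0.4892, -0.2207, 0.0694]
tool_rot: [-0.0, 1.0, 0.024, 0.0]
contact_force: [-3.4, 5.6, 9.3]
width: 0.166
grip_force: 30.0
```

Emit:
move_arm(plan=[0.05,0,0,0,0,0,1,0.1,0,0,0,0,0,1,0.1,0,0,0,0,0,1])

```text
clock: 29.9
tool_pos: [0.4907, -0.2206, 0.0693]
tool_rot: [-0.0, 1.0, 0.024, -0.001]
contact_force: [-8.9, 6.0, 15.1]
width: 0.166
grip_force: 30.0
```

Emit:
move_arm(plan=[0.05,0,0,0,0,0,1,0.1,0,0,0,0,0,1,0.1,0,0,0,0,0,1])

```text
clock: 30.28
tool_pos: [0.4916, -0.2206, 0.0692]
tool_rot: [-0.0, 1.0, 0.023, -0.003]
contact_force: [-16.4, 6.5, 22.4]
width: 0.17
grip_force: 30.0
```

Emit:
move_arm(plan=[0.06,0,0,0,0,0,1,0.06,0,0,0,0,0,1])

```text
clock: 30.52
tool_pos: [0.4921, -0.2206, 0.0691]
tool_rot: [-0.0, 1.0, 0.023, -0.004]
contact_force: [-20.8, 7.2, 27.8]
width: 0.171
grip_force: 30.0
```

Emit:
move_arm(plan=[-0.22,0,0,0,0,0,0,-0.22,0,0,0,0,0,0,-0.22,0,0,0,0,0,0,-0.22,0,1.6,0,0,0,0,-0.22,1.5,3.6,0,0,0,0,-0.22,3.5,5,0,0,0,0,-0.22,5.5,6,0,0,-0.3,0,-0.22,7.5,6,0,0,-0.6,0])

```text
clock: 31.52
tool_pos: [0.4914, -0.0172, 0.2469]
tool_rot: [0.0, 1.0, -0.02, 0.002]
contact_force: [1.5, 0.5, -1.0]
width: 0.504
grip_force: 0.0
```

Emit:
move_arm(plan=[0,2,0,0,0,-0.2,0,0,4,0,0,0,-0.4,0,0,6,0,0,0,-0.6,0,0,8,0,0,0,-0.73,0,0,10,0,0,0,-0.73,0,0,12,0,0,0,-0.73,0,0.2,13.5,0,0,0,-0.73,0,0.5,14.1,0,0,0,-0.73,0])

```text
clock: 32.52
tool_pos: [0.5038, 0.4084, 0.2444]
tool_rot: [-0.001, 0.998, -0.067, -0.0]
contact_force: [-0.3, -0.0, 0.2]
width: 0.5
grip_force: 0.0
```

```bash
python3 near.py 5 .505 .429 .058
```

```text
[0.5038 0.4084 0.2444] -7.723421410474275 0.36181734749543176
(np.float64(255.48629576537786), np.float64(191.11510614279612)) (array([0.50735379, 0.43464566]), [29.848770141601562, 48.52243423461914], -8.160202026367188, array([248.83010753, 188.08494624]), np.int32(930))
```

Emit:
move_arm(plan=[0,0.1,-1,0,0,-0.04,0,0,0.1,-2.1,0,0,-0.04,0,0,0.1,-2.1,0,0,-0.04,0,0,0.1,-2.1,0,0,-0.04,0,0,0.1,-2.1,0,0,-0.04,0,0,0.1,-2.1,0,0,-0.04,0,0,0.1,-2.1,0,0,-0.04,0])

```text
clock: 33.45
tool_pos: [0.5054, 0.4075, 0.1821]
tool_rot: [-0.0, 0.997, -0.072, 0.0]
contact_force: [0.1, 1.4, 0.1]
width: 0.497
grip_force: 0.0
```

```bash
python3 near.py 6 .506 .429 .058
```

```text
[0.5054 0.4075 0.1821] -8.299367430617663 0.004536357443976141
(np.float64(249.87067285902503), np.float64(209.91980616021095)) (array([0.50603342, 0.43359329]), [28.444358825683594, 49.06586456298828], -8.500396728515625, array([244.51659574, 209.03404255]), np.int32(1175))
```

Emit:
move_arm(plan=[0.03,0.87,0,0,0,0,0,0.03,0.87,0,0,0,0,0,0.03,0.87,-1.5,0,0,0,0,0.03,0.87,-3,0,0,0,0,0.03,0.87,-4,0,0,0,0,0.03,0.87,-4.69,0,0,0,0,0.03,0.87,-4.69,0,0,0,0,0.03,0.87,-4.69,0,0,0,1])

```text
clock: 34.5
tool_pos: [0.5065, 0.4338, 0.0419]
tool_rot: [-0.0, 0.997, -0.072, 0.0]
contact_force: [0.3, 0.4, 0.4]
width: 0.435
grip_force: 0.0
```

Emit:
move_arm(plan=[0,0,0,0,0,0,1,0,0,0,0,0,0,1,0,0,0,0,0,0,1,0,0,0.5,0,0,0,1,0,0,1.5,0,0,0,1,0,0,3,0,0,0,1,0,0,4.5,0,0,0,1,0,0,4.5,0,0,0,1])

```text
clock: 35.5
tool_pos: [0.5075, 0.4356, 0.1812]
tool_rot: [-0.003, 0.997, -0.072, 0.003]
contact_force: [-0.1, -0.5, -0.8]
width: 0.305
grip_force: 30.0
```

Emit:
move_arm(plan=[0,-1,0,0,0,0.2,1,0,-2.6,0,0,0,0.4,1,0,-4.2,0,0,0,0.6,1,0,-5.8,0,0,0,0.8,1,0.2,-7.4,0,0,0,1,1,0.4,-9,0,0,0,1.2,1,0.6,-10.6,0,0,0,1.37,1,0.8,-12.2,0,0,0,1.37,1])

```text
clock: 36.5
tool_pos: [0.5297, 0.0658, 0.1758]
tool_rot: [0.0, 1.0, 0.023, -0.0]
contact_force: [1.2, -0.3, -0.7]
width: 0.303
grip_force: 30.0
```

Emit:
move_arm(plan=[0,-1.6,0,0,0,0,1,0.1,-3.2,0,0,0,0,1,0.2,-4.8,0,0,0,0,1,0.2,-6.4,0,0,0,0,1,0.2,-8,0,0,0,0,1,0.2,-9.6,0,0,0,0,1,0.2,-11.2,0,0,0,0,1,0.2,-12.5,0,0,0,0,1])

```text
clock: 37.5
tool_pos: [0.5352, -0.3095, 0.1756]
tool_rot: [0.0, 1.0, 0.023, -0.0]
contact_force: [0.0, 0.5, -0.3]
width: 0.304
grip_force: 30.0
```

Emit:
move_arm(plan=[0,0,0,0,0,0,1,0,0,0,0,0,0,1,0,0,-1,0,0,0,1,0,0,-2,0,0,0,1,0,0,-2,0,0,0,1,0,0,-2,0,0,0,1,0,0,-2,0,0,0,1])

```text
clock: 38.38
tool_pos: [0.537, -0.3074, 0.1174]
tool_rot: [0.0, 1.0, 0.024, 0.001]
contact_force: [-0.0, 0.5, -0.1]
width: 0.304
grip_force: 30.0
```

```bash
python3 - <<'E'
from h import *
s,d,a=grab("wrist","near7.png"); print(s["tool_pos"],2*np.degrees(np.arctan2(s["tool_rot"][2],s["tool_rot"][1])),s["width"],abs(s["dq"]).max())
# top face of held drum: tan pixels in rows 200-300, col range
E
```

```text
[ 0.5370002  -0.30744272  0.1173932 ] 2.6963131978300807 0.3036271278055233 0.0037592751004091604
```

View pics/near7.png

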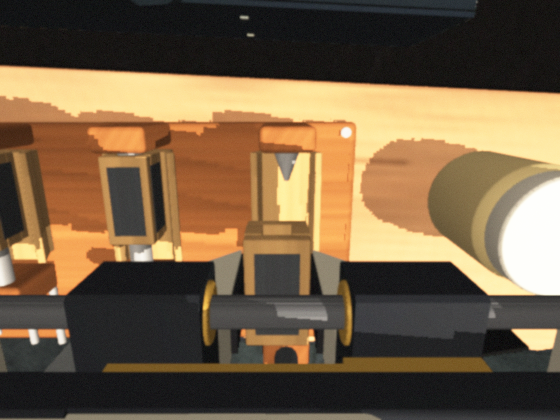

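Drum0 is held square, and bay2's fixed tip at (287,178) is about 7 mm to the right. I'll shift over, lower, release, and grip knob2.

Emit:
move_arm(plan=[0,-0.235,0,0,0,0,1,0,-0.235,-1,0,0,0,1,0,-0.235,-1.8,0,0,0,1,0,-0.235,-2.49,0,0,0,1,0,-0.235,-2.49,0,0,0,1,0,-0.235,-2.49,0,0,0,0,0,-0.235,-2.49,0,0,0,0,0,-0.235,-1,0,0,0,0])

```text
clock: 39.42
tool_pos: [0.5338, -0.3137, 0.0836]
tool_rot: [-0.001, 1.0, 0.023, -0.003]
contact_force: [0.5, -1.2, -0.0]
width: 0.497
grip_force: 0.0
```

Emit:
move_arm(plan=[0,0,2.4,0,0,0,0,-1.5,-0.06,2.4,0,0,0,0,-2.86,-0.1,2,0,0,0,0,-2.86,-0.1,1.2,0,0,0,0,-2.86,-0.1,-0.6,0,0,0,0,-2.86,-0.1,-0.6,0,0,0,1,-2.86,-0.1,-0.6,0,0,0,1,-2.86,-0.1,-0.6,0,0,0,1])

```text
clock: 40.42
tool_pos: [0.4516, -0.3182, 0.0699]
tool_rot: [0.001, 1.0, 0.023, 0.001]
contact_force: [-0.6, 0.0, 0.5]
width: 0.221
grip_force: 0.0
```

Emit:
move_arm(plan=[0,0,0,0,0,0,1,0.2,0.01,0,0,0,0,1,0.45,0.02,0,0,0,0,1,0.7,0.03,0,0,0,0,1,0.95,0.04,0,0,0,0,1,1.2,0.05,0,0,0,0,1,1.45,0.06,0,0,0,0,1,1.5,0.06,0,0,0,0,1])

```text
clock: 41.42
tool_pos: [0.496, -0.3155, 0.0696]
tool_rot: [0.0, 1.0, 0.024, 0.001]
contact_force: [-4.1, 3.9, 10.7]
width: 0.167
grip_force: 30.0
```

Emit:
move_arm(plan=[0.05,0,0,0,0,0,1,0.1,0,0,0,0,0,1,0.1,0,0,0,0,0,1])

```text
clock: 41.8
tool_pos: [0.4983, -0.3154, 0.0696]
tool_rot: [0.0, 1.0, 0.023, 0.0]
contact_force: [-5.6, 3.5, 10.3]
width: 0.166
grip_force: 30.0
```

Emit:
move_arm(plan=[0.05,0,0,0,0,0,1,0.1,0,0,0,0,0,1,0.1,0,0,0,0,0,1])

```text
clock: 42.18
tool_pos: [0.4996, -0.3153, 0.0695]
tool_rot: [-0.0, 1.0, 0.023, -0.001]
contact_force: [-10.0, 5.0, 15.9]
width: 0.17
grip_force: 30.0
```

Emit:
move_arm(plan=[0.05,0,0,0,0,0,1,0.1,0,0,0,0,0,1,0.1,0,0,0,0,0,1])

```text
clock: 42.55
tool_pos: [0.5004, -0.3153, 0.0694]
tool_rot: [-0.0, 1.0, 0.023, -0.003]
contact_force: [-17.8, 6.1, 23.8]
width: 0.165
grip_force: 30.0
```

Emit:
move_arm(plan=[0.06,0,0,0,0,0,1,0.06,0,0,0,0,0,1])

```text
clock: 42.8
tool_pos: [0.5009, -0.3152, 0.0694]
tool_rot: [-0.001, 1.0, 0.023, -0.004]
contact_force: [-21.5, 6.5, 27.2]
width: 0.167
grip_force: 30.0
```

Emit:
move_arm(plan=[-0.22,0,0,0,0,0,0,-0.22,0,0,0,0,0,0,-0.22,0,0,0,0,0,0,-0.22,0,1.6,0,0,0,0,-1.2,1,3.6,0,0,0,0,-1.6,2.5,5,0,0,0,0,-1.7,3.2,6.8,0,0,0,0,-1.7,3.2,6.8,0,0,0,0])

```text
clock: 43.8
tool_pos: [0.4576, -0.2181, 0.2764]
tool_rot: [0.001, 1.0, 0.025, 0.004]
contact_force: [-0.5, 0.5, -0.6]
width: 0.499
grip_force: 0.0
```

Emit:
move_arm(plan=[0,0,0,0,0,0,0,0,0,0,0,0,0,0,0,0,0,0,0,0,0,0,0,0,0,0,0,0])

```text
clock: 44.3
tool_pos: [0.4548, -0.22, 0.271]
tool_rot: [-0.0, 1.0, 0.023, -0.001]
contact_force: [-0.5, 0.1, -0.5]
width: 0.498
grip_force: 0.0
```

```bash
python3 - <<'E'
from h import *
s,d,a=grab("wrist"); print(s["tool_pos"],s["tool_rot"],abs(s["dq"]).max())
cv2.imwrite("pics/w8.png",cv2.resize(a[:300,40:520],(800,500),interpolation=cv2.INTER_CUBIC))
E
```

```text
[ 0.4547674  -0.21995074  0.2710066 ] [-3.81728108e-04  9.99734523e-01  2.30273009e-02 -6.93597157e-04] 0.006487336156627562
```

View pics/w8.png

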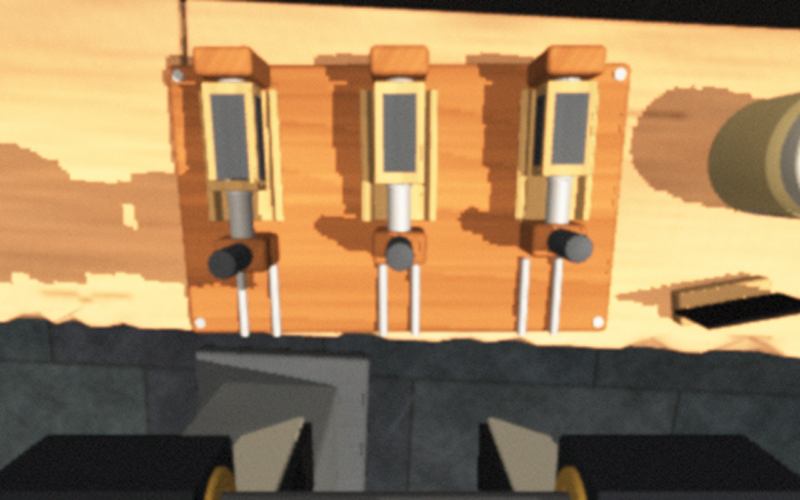

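All three drums sit between their points, top faces at crop rows 82 to 184 and cones entering both ends. A numeric check of the seating comes next.

```bash
python3 - <<'E'
from h import *
s,d,a=grab("wrist")
F=lambda p,z: ray(s,d,40+p[0]*.6,p[1]*.6,z)[:2]
fx=np.array([[.560,-.122],[.5641,-.2175],[.569,-.313]])
for p,f,L in zip([(222,263),(400,260),(578,248)],fx,(58,54,50)):
    k=F(p,.099); print("tail reading",.068+.054-np.linalg.norm(f-k),"want",.1-L/1000)
h=cv2.cvtColor(a,cv2.COLOR_BGR2HSV)
big=cv2.resize(a[:300,40:520],(800,500),interpolation=cv2.INTER_CUBIC).astype(int)
m=(cv2.cvtColor(big.astype(np.uint8),cv2.COLOR_BGR2HSV)[...,1]<70).astype(np.uint8)
n,l,st,c=cv2.connectedComponentsWithStats(m)
for i in range(1,n):
    if 1500<st[i,4]<6000 and c[i][1]<200:
        pts=np.argwhere(l==i)[:,::-1]; H=cv2.convexHull(pts.astype(np.int32))[:,0]
        for z in (.059,.062):
            w=np.array([F(q,z) for q in H]); R_=cv2.minAreaRect((w*1000).astype(np.float32)); print(st[i],z,np.round(R_[0],1),np.round(R_[1],1),round(R_[2],1))
E
```

```text
tail reading 0.04418900702498059 want 0.042
tail reading 0.04620377393560374 want 0.046000000000000006
tail reading 0.052114662103391066 want 0.05
[ 212   95   37   85 2598] 0.059 [ 547.4 -122.6] [44.8 17.7] 2.7
[ 212   95   37   85 2598] 0.062 [ 547.3 -123.4] [44.4 17.5] 2.7
[ 384   95   32   77 2340] 0.059 [ 554.2 -218.1] [40.5 17.4] 2.4
[ 384   95   32   77 2340] 0.062 [ 554. -218.] [40.1 17.2] 2.4
[ 552   94   36   70 2183] 0.059 [ 561.1 -313.5] [36.6 17.6] 2.8
[ 552   94   36   70 2183] 0.062 [ 560.9 -312.7] [36.3 17.5] 2.8
```

```bash
python3 - <<'E'
from h import *
s,d,a=grab("top"); cv2.imwrite("pics/top2.png",cv2.resize(a[130:290,100:480],(800,337),interpolation=cv2.INTER_CUBIC))
E
```

```text
(no output)
```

View pics/top2.png

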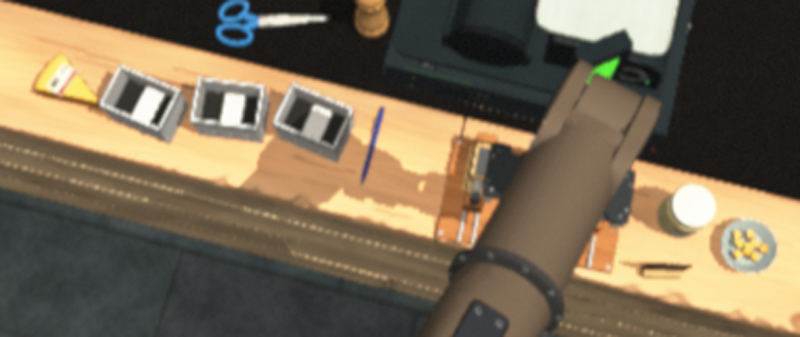

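The canisters at (143,102), (230,106) and (314,118) are empty and upright. The pen, wedge, jar, card and dish are where they were, and the robot touches nothing.

```bash
python3 -c "
from bench import r
print(r.sign_off())"
```

```text
the job is handed in; nothing more can be done
None
```

All three price drums are mounted and held squarely between the points (drum2 in bay0, drum1 in bay1, drum0 in bay2), the empty canisters are still upright, the other things are undisturbed, and the job is handed in.

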